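# Push the egg box and the tin back into the row

## Task

The egg box and one tin stand out in front of the row along the white wooden strip on the worktop. Without gripping or lifting anything, push each of them gently back into the gap of the row it stands in front of, until the tin touches the strip and the egg box lies flush with its long back side against it. Leave the three things already in the row, and the mug, where they stand, and finish clear of everything.

Things in the scene. Friction and masses are not known exactly. Their poses are not given: they have to be found in the camera images.
- rail: straight white-painted wooden strip, 660 mm long (its y), 18 mm thick, 40 mm high, fixed on the worktop, running roughly left to right as seen from the robot. Origin: middle of the strip's length, on its front face (the face towards the robot), at worktop height; x points away from the robot, square to the front face (so the row stands at negative x), y along the strip to the robot's left, z up
- egg_box: closed grey cardboard egg box (the lid does not open), loose, about 0.16 kg, 106 mm (its x) by 156 mm (its y, the long side) by 72 mm high; the sides are upright enough to push at any height from 10 to 60 mm. Origin: centre of its underside, z up; its back side (+x, 54 mm from the origin) faces the strip to within about 20 degrees. It stands in front of either the left or the right gap of the row
- tin: the low round tin that stands out in front of the row, loose, about 0.25 kg, 75 mm diameter, 58 mm high, upright. Origin: centre of its underside, z up; its yaw is arbitrary. It stands in front of the gap that the egg box does not face
- row_jar_small: screw-lid jar 64 by 68 mm, 84 mm high, loose; stands in the row near the strip. Origin: centre of its underside. The three row things take the left, middle and right places in any order, the middle one at the middle of the strip, about 265 mm apart centre to centre, which leaves two gaps of about 190 mm between them
- row_jar_large: screw-lid jar 71 by 76 mm, 98 mm high, loose; stands in the row near the strip. Origin: centre of its underside
- row_tin: low round tin 75 mm in diameter, 58 mm high, the same size as the other tin but already in the row near the strip, loose. Origin: centre of its underside
- mug: mug 78 mm in diameter, 116 mm over the handle, 101 mm high, standing on the worktop in front and to the right, loose, not part of the job. Origin: centre of its underside

How it is judged:
By the outcome, as a careful person would: the job done as asked, in the order asked, and still so for the second after the job is handed in, with the robot touching nothing.
It also fails if it takes over 56 s, if anything falls off the work surface, if the arm or the gripper's body presses on something with over 40 N, if the wrist force passes 120 N, or if a joint passes its speed limit or range.

## Robot

A 6-joint arm with a two-finger parallel gripper is mounted at the origin on a cart in front of the work surface, level with it; the furniture and walls round the work are solid. World frame = base frame: x ahead of the robot, y to its left, z up, the work surface at z = 0. Lengths are in mm, angles in rad, forces in N, time in s.
With the tool pointing down it reaches from about 250 to 775 mm from the base axis. Payload 8.9 kg.
Tool frame: the origin (TCP) lies at the very end of the fingers, on their centre line; the grasp point (between the pads) lies behind it (manip.grip_point_offset is the z of the grasp point in the tool frame, in mm); z points along the fingers, y is the line along which they close (so a half turn about z gives the same grasp; the last joint's range is limited). The gripper opens to 85 mm and grips with 20 to 120 N. Pads are 22 mm wide; open, the fingers measure 114 mm over their backs; the gripper's body (76 mm by 85 mm) begins 54 mm behind the grasp point. The pads swing forward as they close: fully open they stand 13 mm farther back than shut.
Start: joints at [-1.348, 0.291, -0.153, 1.127, 0, 1.431], TCP at [185.83, -491.01, 231.305] pointing down, gripper open.
Joint ranges: [-2.52, 2.52], [-0.91, 1.74], [-1.3, 1.37], [-1.96, 2.02], [-1.52, 1.47], [-3.14, 3.14]. Speed limits (rad/s): [2.22, 2.22, 2.79, 3.14, 3.14, 3.14].

## Interface

Orientations are given as a unit quaternion [w, x, y, z].
In Python, from workcell import telemetry, viewer, manip gives the robot as it stands. The module is installed in compiled form; this text tells all that it offers.
- The arm moves only by the tool apply_moves, never from a script. Its argument "steps" is a list of rows, each a list of 3 entries, a list of its own where there are three numbers: the shift along the tool's x, y, z in units of 40 mm (1.0 is 40 mm), then the turn, a rotation vector about the tool's x, y, z in units of 8 degrees (1.0 is 8 degrees), then the opening, from 0 (shut) to 1 (fully open). A call has 1 to 12 rows; each row is the pose to reach, as a shift and turn from the pose commanded when the call began, along the tool's axes at that moment; what a row does not reach only later rows make up. A row lasts 1/10 s, in which the tool goes at most 50 mm and 8.59 degrees, less where a joint would pass 70% of its speed; a pose out of reach is approached as far as the arm can. A call with a gripper value outside its range is refused whole. The fingers move at their own pace and stop on an object; "grip_force" is the grip in N (left out, the last holds). Time passes only in rows, so rows that repeat a pose let the fingers close. It gives the time, the measured TCP pose, the force, the opening and the grip force at its end, in the units of the state.
- telemetry.state(): the state, without advancing time (a new reading comes with each control period).
- viewer.grab_frame(name): name is "side" or "top"; returns the picture (420x560x3 uint8, red, green, blue); there is no depth.
- viewer.camera_params(name): a dict with "fx", "fy", "cx", "cy" (pixels), "world_from_camera" (4x4, takes a point from camera to world coordinates). Camera axes: x right, y down, z forward; pixel columns grow to the right and rows downward; lengths in mm; the calibration is good to about 2 mm. A picture is of the moment at which its call begins. camera_params takes no time and is no camera call.
- manip.finish_job(): hands the job in; it is judged then, once.
The state is a dict: "time_s": time; "qpos": joint angles; "joint_velocities": joint speeds; "tau": joint torques, N m; "ee_pos": TCP position; "tool_rot": TCP orientation; "force": force on the tool from outside, world axes, zero at the start; "ft_torque": the same for the moment, N m; "width": opening from 0.0 (shut) to 1.0 (fully open); "grasp_force": force on a finger pad.
Only numpy, scipy, OpenCV 4.12 (cv2) and the standard library are available. Lean on these libraries where they do the work, as an engineer would, in place of code of your own. Each camera call takes 0.05 s, during which the arm holds its last target. There are 200 camera calls.

## Working session

There is one attempt and no reset: what is moved stays moved. The work goes in short steps, Python scripts to look and compute and a tool call to move; the robot and the scene stay as the last step left them, time stands still between calls to the robot, and variables do not carry over. Pictures are saved under pics/ and viewed, at most 10 in all, crops included, and the job is handed in when it is done.

Besides the shell and the picture viewer there is one more tool, called as name([rows], argument=value, ...), one row to a line, values as JSON. apply_moves: Moves the arm, as the interface text tells. Its arguments: {"type":"object","properties":{"steps":{"type":"array","items":{"type":"array"}},"grip_force":{"type":"number"}},"required":["steps"]}

```bash
mkdir -p pics; python3 - <<'E'
from workcell import telemetry, viewer, manip
import cv2,numpy as np
for n in("top","side"):
    cv2.imwrite(f"pics/{n}0.png",viewer.grab_frame(n)[:,:,::-1])
    p=viewer.camera_params(n);print(n,p["fx"],p["cx"],p["cy"],np.round(p["world_from_camera"],3).tolist())
s=telemetry.state();print(s["time_s"],s["ee_pos"],s["tool_rot"],s["width"],manip.grip_point_offset)
E
```

```text
top 400.78690641867627 274.20482584751335 208.47809285043152 [[-0.015, -0.984, 0.175, 379.197], [-1.0, 0.012, -0.018, -12.261], [0.016, -0.175, -0.984, 1015.779], [0.0, 0.0, 0.0, 1.0]]
side 412.26850398842794 286.79558097126204 214.014201487635 [[-0.987, -0.097, 0.125, 435.966], [-0.157, 0.493, -0.856, 960.683], [0.021, -0.865, -0.502, 644.848], [0.0, 0.0, 0.0, 1.0]]
0.1 [ 185.73225309 -490.62035748  230.79487656] [-5.93772924e-04  9.83680988e-01  1.79920429e-01 -3.42672072e-05] 0.9973917948657572 -18.700000000000003
```

View pics/top0.png

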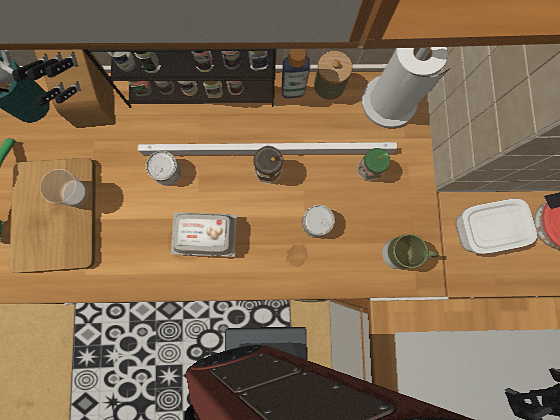

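View pics/side0.png

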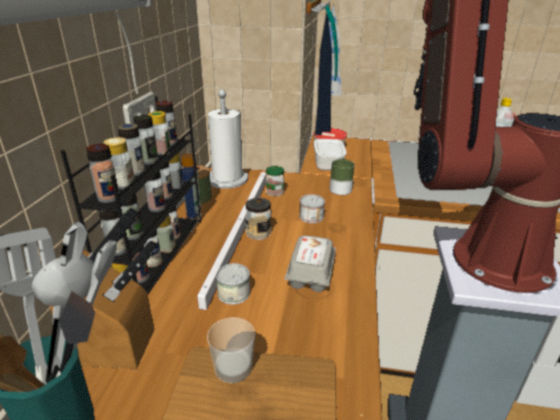

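The top view shows the rail from (138,148) to (397,148), the row tin at (163,168), the large jar at (268,163) and the small jar at (376,163). The egg box is at (203,234) in front of the left gap, the tin at (319,221) in front of the right gap, and the mug at (405,252). I'll enlarge that area to measure it.

```bash
python3 - <<'E'
import cv2
i=cv2.imread("pics/top0.png")[135:280,130:445]
cv2.imwrite("pics/crop0.png",cv2.resize(i,None,fx=2.5,fy=2.5,interpolation=cv2.INTER_CUBIC))
E
cat > h.py <<'E'
import numpy as np
from workcell import viewer
def ray(n,u,v,z):
    p=viewer.camera_params(n);T=np.array(p["world_from_camera"])
    d=T[:3,:3]@[(u-p["cx"])/p["fx"],(v-p["cy"])/p["fy"],1];o=T[:3,3]
    return (o+d*(z-o[2])/d[2])[:2].round(1)
def proj(n,P):
    p=viewer.camera_params(n);T=np.linalg.inv(np.array(p["world_from_camera"]))
    c=T[:3,:3]@P+T[:3,3];return p["fx"]*c[0]/c[2]+p["cx"],p["fy"]*c[1]/c[2]+p["cy"]
E
```

```text
(no output)
```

View pics/crop0.png

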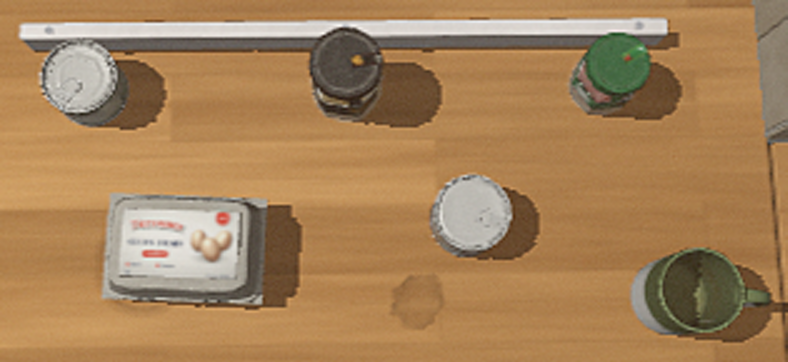

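The enlarged view shows the rail's top front edge from about (22,38) to (667,35) in crop pixels. The tin's top is at (472,214) and the row tin's at (79,77). The jar lids are at (346,62) and (616,64). The egg box flange corners are (111,195), (267,201), (263,306) and (103,299).

```bash
python3 - <<'E'
from h import *
c=lambda U,V,z: ray("top",130+U/2.5,135+V/2.5,z)
for n,a in dict(railL=(22,38.5,40),railR=(667,35,40),railLb=(40,51,0),railRb=(667,47,0),rowtin=(79,77,58),jarL=(346,62,98),jarS=(616,64,84),tin=(472,214,58),mug=(702,290,101)).items(): print(n,c(*a))
for z in (0,20,36,50,72):
  C=np.array([c(*q,z) for q in((111,195),(267,201),(263,306),(103,299))]);print(z,C.tolist(),C.mean(0),np.linalg.norm(C-np.roll(C,-1,0),axis=1).round())
E
```

```text
railL [705.9 309.8]
railR [ 703.5 -345.3]
railLb [705.5 303.6]
railRb [ 703.5 -358. ]
rowtin [659.8 246.2]
jarL [660.3 -16.8]
jarS [ 660.  -278.5]
tin [ 518.7 -137.1]
mug [ 439.6 -340. ]
0 [[551.3, 224.9], [543.2, 65.4], [436.2, 69.3], [445.4, 229.9]] [494.025 147.375] [160. 107. 161. 106.]
20 [[547.9, 220.3], [540.0, 63.9], [435.1, 67.7], [444.1, 225.1]] [491.775 144.25 ] [157. 105. 158. 104.]
36 [[545.2, 216.5], [537.4, 62.7], [434.2, 66.4], [443.1, 221.3]] [489.975 141.725] [154. 103. 155. 102.]
50 [[542.9, 213.3], [535.1, 61.6], [433.4, 65.2], [442.1, 217.9]] [488.375 139.5  ] [152. 102. 153. 101.]
72 [[539.1, 208.1], [531.6, 59.9], [432.2, 63.5], [440.7, 212.7]] [485.9  136.05] [148.  99. 149.  99.]
```

apply_moves([
  [[8.6,-6.1,2],[0,0,-19.9],0.45],
  [[8.6,-6.1,2],[0,0,-19.9],0.45],
  [[8.6,-6.1,2],[0,0,-19.9],0.45],
  [[8.6,-6.1,2],[0,0,-19.9],0.45],
  [[8.6,-6.1,2],[0,0,-19.9],0.45],
  [[8.6,-6.1,2],[0,0,-19.9],0.45],
  [[8.6,-6.1,2],[0,0,-19.9],0.45],
  [[8.6,-6.1,2],[0,0,-19.9],0.45],
  [[8.6,-6.1,2],[0,0,-19.9],0.45],
  [[8.6,-6.1,2],[0,0,-19.9],0.45],
  [[8.6,-6.1,2],[0,0,-19.9],0.45],
  [[8.6,-6.1,2],[0,0,-19.9],0.45],
])

```text
time_s: 1.3
ee_pos: [421.1, -140.5, 151.0]
tool_rot: [-0.0, 0.467, 0.884, -0.0]
force: [-0.1, 0.5, -0.1]
width: 0.452
grasp_force: 0.0
```

apply_moves([
  [[0,0,1],[0,0,-7.0],0.45],
  [[0,0,2],[0,0,-7.0],0.45],
  [[0,0,2],[0,0,-7.0],0.45],
  [[0,0,2],[0,0,-7.0],0.45],
  [[0,0,2],[0,0,-7.0],0.45],
  [[0,0,2],[0,0,-7.0],0.45],
  [[0,0,2],[0,0,-7.0],0.45],
  [[0,0,2],[0,0,-7.0],0.45],
  [[0,0,2],[0,0,-7.0],0.45],
])

```text
time_s: 2.2
ee_pos: [421.1, -141.0, 71.2]
tool_rot: [-0.0, 0.002, 1.0, 0.0]
force: [-0.1, -0.3, 0.6]
width: 0.448
grasp_force: 0.0
```

```bash
python3 - <<'E'
from workcell import telemetry, viewer
from scipy.spatial.transform import Rotation as R
import cv2
s=telemetry.state();q=s["tool_rot"];print(s["ee_pos"],R.from_quat([q[1],q[2],q[3],q[0]]).as_matrix().round(4).tolist(),s["qpos"])
cv2.imwrite("pics/side1.png",cv2.resize(viewer.grab_frame("side")[130:340,160:440],None,fx=2.5,fy=2.5)[:,:,::-1])
E
```

```text
[ 421.06745149 -140.96313565   71.17322053] [[-1.0, 0.005, -0.0003], [0.005, 1.0, 0.0002], [0.0003, 0.0002, -1.0]] [-4.88002223e-01  3.09753111e-01 -6.04534567e-01  6.56843241e-01
  4.30198855e-05 -4.83043015e-01]
```

View pics/side1.png

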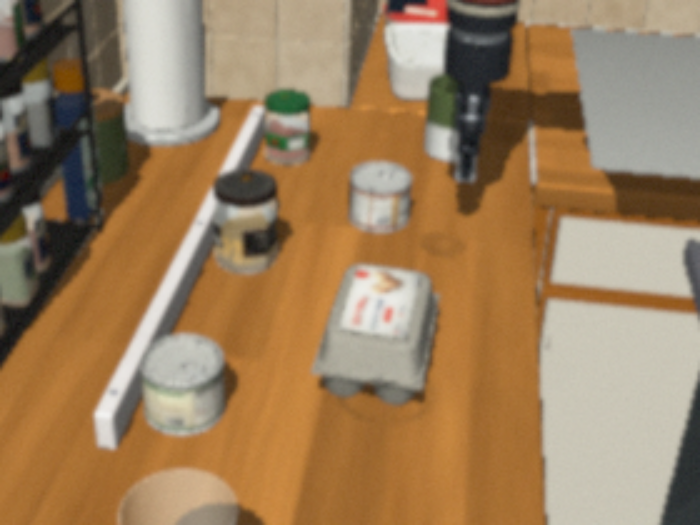

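The side view shows the fingers at crop (467,170), behind the tin at (381,180) and in line with it. I'll lower the tool and start pushing.

apply_moves([
  [[0,0.1,1.0],[0,0,0],0.45],
  [[0,0.1,1.4],[0,0,0],0.45],
  [[-0.4,0.1,1.4],[0,0,0],0.45],
  [[-0.8,0.1,1.4],[0,0,0],0.45],
  [[-1.0,0.1,1.4],[0,0,0],0.45],
  [[-1.1,0.1,1.4],[0,0,0],0.45],
  [[-1.2,0.1,1.4],[0,0,0],0.45],
  [[-1.3,0.1,1.4],[0,0,0],0.45],
  [[-1.4,0.1,1.4],[0,0,0],0.45],
  [[-1.5,0.1,1.4],[0,0,0],0.45],
  [[-1.6,0.1,1.4],[0,0,0],0.45],
  [[-1.7,0.1,1.4],[0,0,0],0.45],
])

```text
time_s: 3.45
ee_pos: [488.4, -137.0, 15.2]
tool_rot: [-0.001, 0.001, 1.0, 0.0]
force: [-4.8, 0.3, 4.9]
width: 0.449
grasp_force: 2.6
```

```bash
python3 - <<'E'
from workcell import viewer
import cv2
from h import *
print("tin before, side:",ray("side",312.4,202,58))
cv2.imwrite("pics/top1.png",cv2.resize(viewer.grab_frame("top")[135:280,130:445],None,fx=2.5,fy=2.5,interpolation=cv2.INTER_CUBIC)[:,:,::-1])
E
```

```text
tin before, side: [ 518.5 -124.9]
```

View pics/top1.png

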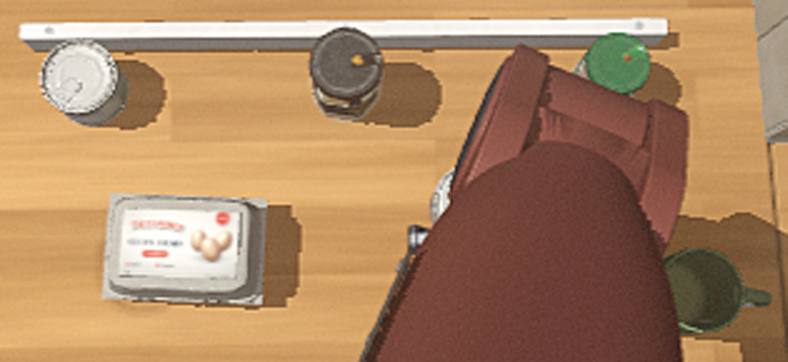

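The top view now has the arm over the tin, whose left edge still shows at (440,195). The wrist force is -4.8 N, so the fingers are touching the tin. I'll check the two views against each other before pushing on.

```bash
python3 - <<'E'
from workcell import viewer
from h import *
for n,P in dict(tcp=(421,-141,77),rowtin=(660,246,58),tin=(518.7,-137,58)).items():
    u,v=proj("side",P); print(n,(u-160)*2.5,(v-130)*2.5)
E
```

```text
tcp 464.80997857262923 167.29662803083073
rowtin 183.098697071285 356.9896876158188
tin 381.86971322879845 175.31070596660314
```

apply_moves([
  [[-0.1,0,0],[0,0,0],0.45],
  [[-0.2,0,0],[0,0,0],0.45],
  [[-0.3,0,0],[0,0,0],0.45],
  [[-0.4,0,0],[0,0,0],0.45],
  [[-0.5,0,0],[0,0,0],0.45],
  [[-0.6,0,0],[0,0,0],0.45],
  [[-0.7,0,0],[0,0,0],0.45],
  [[-0.8,0,0],[0,0,0],0.45],
  [[-0.9,0,0],[0,0,0],0.45],
  [[-1.0,0,0],[0,0,0],0.45],
  [[-1.1,0,0],[0,0,0],0.45],
  [[-1.2,0,0],[0,0,0],0.45],
])

```text
time_s: 4.7
ee_pos: [537.6, -137.3, 15.3]
tool_rot: [0.0, 0.001, 1.0, 0.0]
force: [-1.7, -0.6, -0.0]
width: 0.447
grasp_force: 1.3
```

apply_moves([
  [[-0.1,0,0],[0,0,0],0.45],
  [[-0.2,0,0],[0,0,0],0.45],
  [[-0.3,0,0],[0,0,0],0.45],
  [[-0.4,0,0],[0,0,0],0.45],
  [[-0.5,0,0],[0,0,0],0.45],
  [[-0.6,0,0],[0,0,0],0.45],
  [[-0.7,0,0],[0,0,0],0.45],
  [[-0.8,0,0],[0,0,0],0.45],
  [[-0.9,0,0],[0,0,0],0.45],
  [[-1.0,0,0],[0,0,0],0.45],
  [[-1.1,0,0],[0,0,0],0.45],
  [[-1.2,0,0],[0,0,0],0.45],
])

```text
time_s: 5.9
ee_pos: [585.5, -137.5, 15.3]
tool_rot: [-0.0, 0.001, 1.0, -0.0]
force: [-1.9, 1.1, 0.0]
width: 0.451
grasp_force: 1.4
```

apply_moves([
  [[-0.1,0,0],[0,0,0],0.45],
  [[-0.2,0,0],[0,0,0],0.45],
  [[-0.3,0,0],[0,0,0],0.45],
  [[-0.4,0,0],[0,0,0],0.45],
  [[-0.5,0,0],[0,0,0],0.45],
])

```text
time_s: 6.4
ee_pos: [605.5, -137.5, 15.3]
tool_rot: [-0.0, 0.001, 1.0, 0.0]
force: [-2.4, -0.2, 0.6]
width: 0.45
grasp_force: 1.4
```

apply_moves([
  [[-0.05,0,0],[0,0,0],0.45],
  [[-0.1,0,0],[0,0,0],0.45],
  [[-0.15,0,0],[0,0,0],0.45],
  [[-0.2,0,0],[0,0,0],0.45],
  [[-0.25,0,0],[0,0,0],0.45],
])

```text
time_s: 6.9
ee_pos: [615.4, -137.5, 15.3]
tool_rot: [0.0, 0.001, 1.0, -0.0]
force: [-2.2, 0.3, 0.3]
width: 0.447
grasp_force: 1.4
```

apply_moves([
  [[-0.05,0,0],[0,0,0],0.45],
  [[-0.1,0,0],[0,0,0],0.45],
])

```text
time_s: 7.1
ee_pos: [619.4, -137.5, 15.3]
tool_rot: [0.0, 0.001, 1.0, 0.0]
force: [-2.2, 1.0, 0.2]
width: 0.448
grasp_force: 1.4
```

apply_moves([
  [[-0.03,0,0],[0,0,0],0.45],
  [[-0.05,0,0],[0,0,0],0.45],
])

```text
time_s: 7.3
ee_pos: [621.3, -137.5, 15.3]
tool_rot: [-0.0, 0.001, 1.0, 0.0]
force: [-3.1, -0.5, 0.4]
width: 0.454
grasp_force: 1.5
```

apply_moves([
  [[-0.03,0,0],[0,0,0],0.45],
  [[-0.05,0,0],[0,0,0],0.45],
])

```text
time_s: 7.5
ee_pos: [623.3, -137.6, 15.3]
tool_rot: [0.0, 0.001, 1.0, 0.0]
force: [-2.1, -0.3, 0.4]
width: 0.452
grasp_force: 1.4
```

apply_moves([
  [[-0.03,0,0],[0,0,0],0.45],
])

```text
time_s: 7.6
ee_pos: [624.4, -137.5, 15.3]
tool_rot: [-0.0, 0.001, 1.0, 0.0]
force: [-2.5, 0.1, 0.1]
width: 0.45
grasp_force: 1.5
```

apply_moves([
  [[-0.03,0,0],[0,0,0],0.45],
])

```text
time_s: 7.7
ee_pos: [624.9, -137.5, 15.2]
tool_rot: [-0.001, 0.001, 1.0, -0.0]
force: [-8.3, 0.2, 5.6]
width: 0.449
grasp_force: 4.3
```

apply_moves([
  [[-0.03,0,0],[0,0,0],0.45],
])

```text
time_s: 7.8
ee_pos: [624.9, -137.5, 15.2]
tool_rot: [-0.002, 0.001, 1.0, -0.0]
force: [-13.2, -0.7, 9.2]
width: 0.449
grasp_force: 6.4
```

apply_moves([
  [[-0.03,0,0],[0,0,0],0.45],
])

```text
time_s: 7.9
ee_pos: [625.0, -137.5, 15.1]
tool_rot: [-0.003, 0.001, 1.0, -0.0]
force: [-17.6, -0.7, 12.3]
width: 0.451
grasp_force: 8.5
```

The force climbs while the tool stays still, so the tin is against the strip. Next I'll back off, rise and close the fingers.

apply_moves([
  [[0.2,0,0],[0,0,0],0.45],
  [[0.5,0,0],[0,0,0],0.45],
  [[1.0,0,0],[0,0,0],0.45],
  [[1.8,0,0],[0,0,0],0.45],
  [[2.5,0,0],[0,0,0],0.45],
  [[2.7,0,-1.0],[0,0,0],0.2],
  [[2.7,0,-2.0],[0,0,0],0],
  [[2.7,0,-3.0],[0,0,0],0],
  [[2.7,0,-4.0],[0,0,0],0],
  [[3.2,3,-4.0],[0,0,0],0],
  [[3.2,3,-4.0],[0,0,0],0],
  [[3.2,3,-4.0],[0,0,0],0],
])

```text
time_s: 9.1
ee_pos: [500.0, -14.3, 176.0]
tool_rot: [0.001, 0.0, 1.0, 0.0]
force: [0.2, -0.3, 0.5]
width: -0.004
grasp_force: 0.0
```

apply_moves([
  [[0,7.3,0],[0,0,0],0],
  [[0,7.3,0],[0,0,0],0],
  [[0,7.3,0],[0,0,0],0],
  [[0,7.3,0],[0,0,0],0],
  [[0,7.3,0],[0,0,0],0],
  [[0,7.3,0],[0,0,0],0],
  [[0,7.3,0],[0,0,0],0],
  [[0,7.3,0],[0,0,0],0],
  [[0,7.3,0],[0,0,0],0],
  [[0,7.3,0],[0,0,0],0],
])

```text
time_s: 10.1
ee_pos: [501.3, 273.7, 175.5]
tool_rot: [0.0, 0.002, 1.0, 0.0]
force: [0.1, -0.6, 0.4]
width: 0.001
grasp_force: 0.0
```

```bash
python3 - <<'E'
from workcell import viewer,telemetry
import cv2
s=telemetry.state();print(s["ee_pos"],s["tool_rot"].round(3),s["width"])
cv2.imwrite("pics/top2.png",cv2.resize(viewer.grab_frame("top")[135:280,130:445],None,fx=2.5,fy=2.5,interpolation=cv2.INTER_CUBIC)[:,:,::-1])
E
```

```text
[501.31308195 273.67037028 175.4780898 ] [0.    0.002 1.    0.   ] 0.0007588043601624528
```

View pics/top2.png

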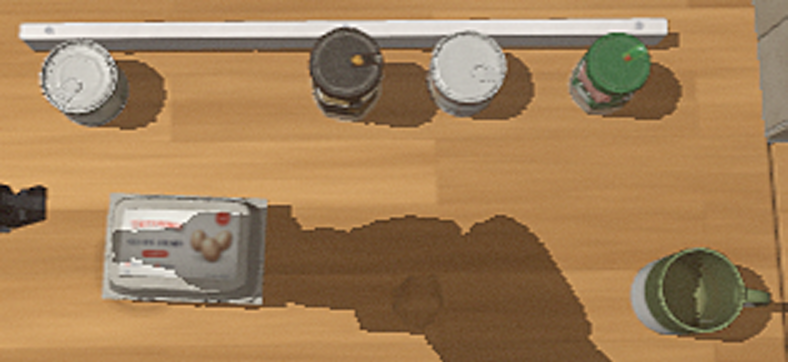

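The tin now sits against the strip at (468,68), and the row is undisturbed. The egg box hasn't moved, and the gripper is to its left at (20,205). I'll lower there and push the box to the right.

apply_moves([
  [[0.12,0,1],[0,0,0],0],
  [[0.12,0,2],[0,0,0],0],
  [[0.12,0,3],[0,0,0],0],
  [[0.12,0,3.8],[0,0,0],0],
  [[0.12,0,3.9],[0,0,0],0],
  [[0.12,-0.3,3.9],[0,0,0],0],
  [[0.12,-0.5,3.9],[0,0,0],0],
  [[0.12,-0.6,3.9],[0,0,0],0],
  [[0.12,-0.7,3.9],[0,0,0],0],
  [[0.12,-0.8,3.9],[0,0,0],0],
  [[0.12,-0.85,3.9],[0,0,0],0],
  [[0.12,-0.9,3.9],[0,0,0],0],
])

```text
time_s: 11.35
ee_pos: [496.4, 239.0, 19.6]
tool_rot: [0.0, 0.001, 1.0, 0.0]
force: [-0.5, 3.3, 2.5]
width: -0.002
grasp_force: 0.0
```

apply_moves([
  [[0,-0.1,0],[0,0,0],0],
  [[0,-0.2,0],[0,0,0],0],
  [[0,-0.3,0],[0,0,0],0],
  [[0,-0.4,0],[0,0,0],0],
  [[0,-0.5,0],[0,0,0],0],
])

```text
time_s: 11.85
ee_pos: [496.3, 218.7, 19.5]
tool_rot: [0.0, 0.001, 1.0, 0.0]
force: [0.0, 4.5, 5.5]
width: -0.002
grasp_force: 0.0
```

```bash
python3 - <<'E'
from workcell import viewer,telemetry
import cv2
cv2.imwrite("pics/top3.png",cv2.resize(viewer.grab_frame("top")[135:280,130:445],None,fx=2.5,fy=2.5,interpolation=cv2.INTER_CUBIC)[:,:,::-1])
E
```

```text
(no output)
```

View pics/top3.png

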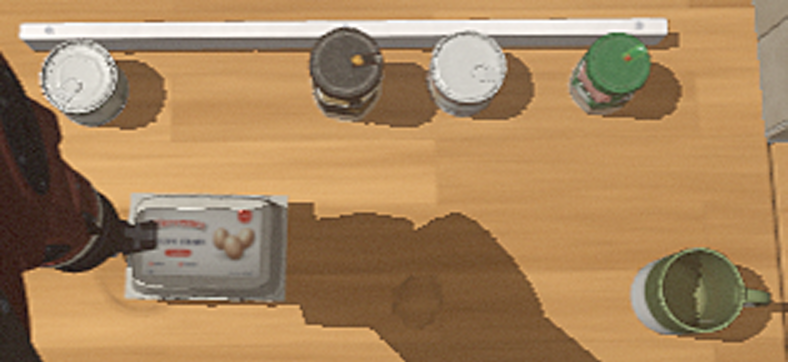

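The box has slid about 20 mm to the right: its back right corner is now at (287,203). It needs about 8 mm more. After that I'll move round behind it with the fingers open.

apply_moves([
  [[0,-0.1,0],[0,0,0],0],
  [[0,-0.2,0],[0,0,0],0],
  [[0,-0.2,0],[0,0,0],0],
  [[0,0.2,0],[0,0,0],0],
  [[0,0.8,0],[0,0,0],0],
  [[0,0.8,-1],[0,0,0],0],
  [[0,0.8,-2],[0,0,0],0.3],
  [[0,0.8,-2.8],[0,0,0],1],
  [[0.8,0,-2.8],[0,0,0],1],
  [[1.6,-1,-2.8],[0,0,0],1],
  [[2.6,-2,-2.8],[0,0,0],1],
  [[2.8,-2.6,-2.8],[0,0,0],1],
])

```text
time_s: 13.1
ee_pos: [379.6, 114.2, 130.6]
tool_rot: [-0.002, 0.001, 1.0, -0.001]
force: [1.2, 0.5, -0.1]
width: 0.991
grasp_force: 0.0
```

```bash
python3 - <<'E'
from workcell import viewer,telemetry
import cv2
s=telemetry.state();print(s["ee_pos"],s["width"])
cv2.imwrite("pics/top4.png",cv2.resize(viewer.grab_frame("top")[135:280,130:445],None,fx=2.5,fy=2.5,interpolation=cv2.INTER_CUBIC)[:,:,::-1])
E
```

```text
[379.62498398 114.16099429 130.59882999] 0.9913713704813547
```

View pics/top4.png

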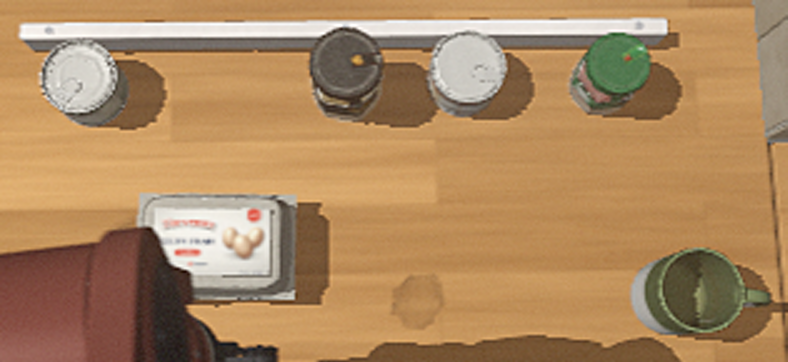

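The box's back edge now runs from (140,195) to (297,196), parallel to the strip and centred on the gap. I'll lower behind it and push.

apply_moves([
  [[0,0,1],[0,0,0],1],
  [[0,0,2],[0,0,0],1],
  [[0,0,2.9],[0,0,0],1],
  [[-0.5,0,2.9],[0,0,0],1],
  [[-0.8,0,2.9],[0,0,0],1],
  [[-0.9,0,2.9],[0,0,0],1],
  [[-1.0,0,2.9],[0,0,0],1],
  [[-1.1,0,2.9],[0,0,0],1],
  [[-1.2,0,2.9],[0,0,0],1],
  [[-1.3,0,2.9],[0,0,0],1],
  [[-1.4,0,2.9],[0,0,0],1],
  [[-1.5,0,2.9],[0,0,0],1],
])

```text
time_s: 14.35
ee_pos: [443.8, 114.9, 15.3]
tool_rot: [-0.0, 0.001, 1.0, 0.0]
force: [-2.0, -0.4, 2.6]
width: 0.996
grasp_force: 1.2
```

apply_moves([
  [[-0.1,0,0],[0,0,0],1],
  [[-0.2,0,0],[0,0,0],1],
  [[-0.3,0,0],[0,0,0],1],
  [[-0.4,0,0],[0,0,0],1],
  [[-0.5,0,0],[0,0,0],1],
  [[-0.6,0,0],[0,0,0],1],
  [[-0.7,0,0],[0,0,0],1],
  [[-0.8,0,0],[0,0,0],1],
  [[-0.9,0,0],[0,0,0],1],
  [[-1.0,0,0],[0,0,0],1],
  [[-1.1,0,0],[0,0,0],1],
  [[-1.2,0,0],[0,0,0],1],
])

```text
time_s: 15.55
ee_pos: [492.1, 114.8, 15.3]
tool_rot: [0.0, 0.001, 1.0, -0.0]
force: [-1.6, 0.8, 1.1]
width: 0.996
grasp_force: 1.1
```

```bash
python3 - <<'E'
from workcell import viewer,telemetry
import cv2
cv2.imwrite("pics/top5.png",cv2.resize(viewer.grab_frame("top")[135:280,130:445],None,fx=2.5,fy=2.5,interpolation=cv2.INTER_CUBIC)[:,:,::-1])
E
```

```text
(no output)
```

View pics/top5.png

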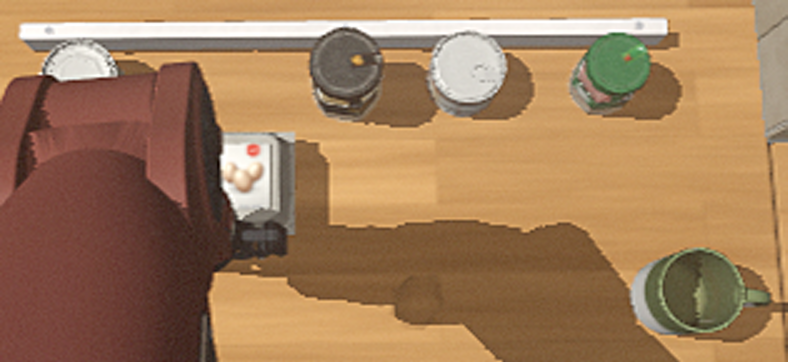

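The box is moving straight, with its right edge at column 296, clear of the large jar whose edge is at about 310 to 315 after parallax. I'll carry on.

apply_moves([
  [[-0.1,0,0],[0,0,0],1],
  [[-0.2,0,0],[0,0,0],1],
  [[-0.3,0,0],[0,0,0],1],
  [[-0.4,0,0],[0,0,0],1],
  [[-0.5,0,0],[0,0,0],1],
  [[-0.6,0,0],[0,0,0],1],
  [[-0.7,0,0],[0,0,0],1],
  [[-0.8,0,0],[0,0,0],1],
  [[-0.9,0,0],[0,0,0],1],
  [[-1.0,0,0],[0,0,0],1],
  [[-1.1,0,0],[0,0,0],1],
  [[-1.2,0,0],[0,0,0],1],
])

```text
time_s: 16.8
ee_pos: [540.2, 114.7, 15.3]
tool_rot: [0.0, 0.001, 1.0, 0.0]
force: [-1.7, -0.2, 0.6]
width: 0.998
grasp_force: 0.6
```

apply_moves([
  [[-0.1,0,0],[0,0,0],1],
  [[-0.2,0,0],[0,0,0],1],
  [[-0.3,0,0],[0,0,0],1],
  [[-0.4,0,0],[0,0,0],1],
  [[-0.5,0,0],[0,0,0],1],
  [[-0.6,0,0],[0,0,0],1],
  [[-0.7,0,0],[0,0,0],1],
])

```text
time_s: 17.5
ee_pos: [568.1, 114.6, 15.3]
tool_rot: [-0.0, 0.001, 1.0, 0.0]
force: [-1.2, 0.0, 0.7]
width: 0.997
grasp_force: 0.7
```

apply_moves([
  [[-0.05,0,0],[0,0,0],1],
  [[-0.1,0,0],[0,0,0],1],
  [[-0.15,0,0],[0,0,0],1],
  [[-0.2,0,0],[0,0,0],1],
])

```text
time_s: 17.9
ee_pos: [575.8, 114.6, 15.3]
tool_rot: [-0.0, 0.001, 1.0, -0.0]
force: [-1.8, -0.5, -0.2]
width: 1.003
grasp_force: 0.7
```

apply_moves([
  [[-0.05,0,0],[0,0,0],1],
  [[-0.1,0,0],[0,0,0],1],
])

```text
time_s: 18.1
ee_pos: [580.0, 114.6, 15.3]
tool_rot: [0.0, 0.001, 1.0, 0.0]
force: [-1.7, -0.4, 1.1]
width: 1.0
grasp_force: 0.7
```

apply_moves([
  [[-0.05,0,0],[0,0,0],1],
  [[-0.1,0,0],[0,0,0],1],
])

```text
time_s: 18.3
ee_pos: [583.9, 114.6, 15.3]
tool_rot: [-0.0, 0.001, 1.0, -0.0]
force: [-2.1, -0.3, 0.5]
width: 1.0
grasp_force: 0.8
```

apply_moves([
  [[-0.05,0,0],[0,0,0],1],
])

```text
time_s: 18.4
ee_pos: [586.0, 114.5, 15.3]
tool_rot: [0.0, 0.001, 1.0, 0.0]
force: [-1.8, -0.3, 0.0]
width: 1.003
grasp_force: 0.8
```

apply_moves([
  [[-0.05,0,0],[0,0,0],1],
])

```text
time_s: 18.5
ee_pos: [587.8, 114.5, 15.3]
tool_rot: [-0.0, 0.001, 1.0, -0.0]
force: [-6.9, -1.7, 2.1]
width: 1.004
grasp_force: 3.8
```

apply_moves([
  [[-0.03,0,0],[0,0,0],1],
])

```text
time_s: 18.6
ee_pos: [587.8, 114.4, 15.1]
tool_rot: [-0.001, 0.001, 1.0, -0.0]
force: [-8.9, -1.9, 6.7]
width: 1.001
grasp_force: 4.5
```

apply_moves([
  [[-0.04,0,0],[0,0,0],1],
  [[-0.08,0,0],[0,0,0],1],
  [[-0.08,0,0],[0,0,0],1],
])

```text
time_s: 18.9
ee_pos: [587.9, 114.5, 14.8]
tool_rot: [-0.004, 0.001, 1.0, -0.0]
force: [-16.3, -0.1, 12.4]
width: 0.998
grasp_force: 8.3
```

apply_moves([
  [[0.1,0,0],[0,0,0],1],
  [[0.2,0,0],[0,0,0],1],
  [[0.5,0,0],[0,0,0],1],
  [[1.2,0,0],[0,0,0],1],
  [[2.2,0,0],[0,0,0],1],
  [[3.0,0,-0.6],[0,0,0],1],
  [[3.8,0,-1.4],[0,0,0],1],
  [[4.6,0,-2.2],[0,0,0],1],
  [[5.0,0,-3.0],[0,0,0],1],
  [[5.2,0,-4.0],[0,0,0],1],
  [[5.2,0,-4.0],[0,0,0],1],
  [[5.2,0,-4.0],[0,0,0],1],
])

```text
time_s: 20.1
ee_pos: [385.4, 115.2, 176.2]
tool_rot: [0.002, 0.001, 1.0, 0.0]
force: [0.0, -0.1, 0.2]
width: 1.001
grasp_force: 0.0
```

```bash
python3 - <<'E'
from workcell import viewer,telemetry
import cv2
cv2.imwrite("pics/top6.png",cv2.resize(viewer.grab_frame("top")[135:280,130:445],None,fx=2.5,fy=2.5,interpolation=cv2.INTER_CUBIC)[:,:,::-1])
E
```

```text
(no output)
```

View pics/top6.png

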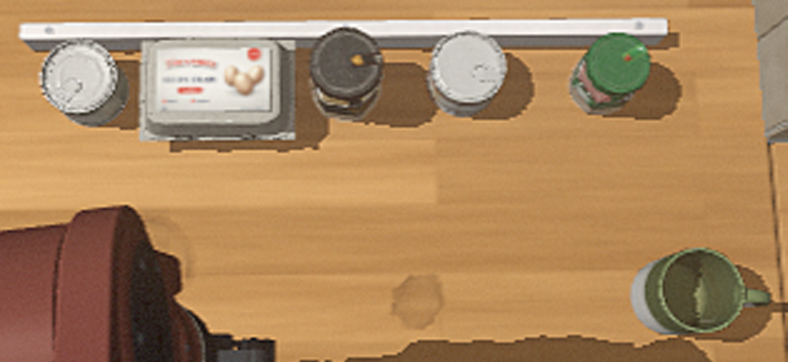

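The egg box now lies along the strip from (143,40) to (295,40). The tin is against the strip at (468,68), nothing else has moved, and the arm is clear.

```bash
python3 -c "
from workcell import manip
print(manip.finish_job())"
```

```text
the job is handed in; nothing more can be done
None
```

I pushed the tin and the egg box back into their gaps until each pressed against the strip. The last picture shows the row things and mug unmoved and the arm clear, and I handed the job in at about 20 s.

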